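# Unload the forming die and hold its spring slide open at the mark

## Robot

A 7-joint arm with a two-finger parallel gripper is mounted at the origin on the work surface; the furniture and walls round the work are solid. World frame = base frame: x ahead of the robot, y to its left, z up, the work surface at z = 0. Lengths are in m, angles in rad, forces in N, time in s.
With the tool pointing down it reaches from about 0.425 to 0.95 m from the base axis. Payload 4.7 kg.
Tool frame: the origin (TCP) lies midway between the tips of the shut fingers; the grasp point (between the pads) lies 19 mm behind it (env.grip_point_offset is the distance from the TCP to the grasp point, in m); z points along the fingers, y is the line along which they close (so a half turn about z gives the same grasp; the last joint's range is limited). The gripper opens to 87 mm and grips with 3 to 60 N. Pads are 19 mm wide; open, the fingers measure 117 mm over their backs; the gripper's body (75 mm by 190 mm) begins 51 mm behind the grasp point.
Start: joints at [1.248, 0.469, -0.049, 1.532, 0.024, 1.141, -0.082], TCP at [0.196, -0.646, 0.223] pointing down, gripper open.
Joint ranges: [-2.59, 2.59], [-0.33, 1.99], [-1.39, 1.29], [0.1, 2.45], [-1.04, 4.18], [0.21, 1.99], [-2.66, 2.66]. Speed limits (rad/s): [2.57, 2.57, 3.14, 3.14, 3.14, 3.14, 3.14].

## Interface

Orientations are given as a rotation vector (axis times angle).
In Python, from bench import env, imaging, find_in gives the robot as it stands.
- The arm moves only by the tool drive_tool, never from a script. Its argument "motion" is a list of rows, each a list of 3 entries, a list of its own where there are three numbers: the shift along the tool's x, y, z in cm, then the turn, a rotation vector about the tool's x, y, z in degrees, then the opening, from -1 (shut) to 1 (fully open), so that 0 is half open. In form: [[[x, y, z], [rx, ry, rz], gripper], ...]. A call has 1 to 5 rows; each row shifts and turns the commanded pose from where the row before left it, along the tool's axes as they then stand; what a row does not reach is not made up. A row lasts 1/10 s, in which the tool goes at most 50 mm and 8.59 degrees, less where a joint would pass 70% of its speed; a pose out of reach is approached as far as the arm can. A call is refused whole if a number of a shift passes 5 or a number of a turn 8.59, either way. A call with a gripper value outside its range is refused whole. The fingers move at their own pace and stop on an object; "force" is the grip in N (left out, the last holds). Time passes only in rows, so rows that do not move let the fingers close. It gives the time, the measured TCP pose, the force, the opening and the grip force at its end, in the units of the state.
- env.get_obs(): the state, without advancing time (a new reading comes with each control period).
- imaging.snapshot(name): name is "scene" or "top" or "wrist"; returns a dict with "pixels" (384x512x3 uint8, red, green, blue), "mtx" (3x3 intrinsics, pixels), "dist" ([k1, k2, p1, p2, k3] as OpenCV has them; the pictures are not rectified), "R" (3x3) and "t" (3): a world point X has camera coordinates R X + t; the wrist camera has in their place "tool_from_camera" (4x4, takes a point from camera to tool coordinates, whose origin is the TCP and whose axes are the flange's). Camera axes: x right, y down, z forward; pixel columns grow to the right and rows downward; lengths in m; the calibration is good to about 2 mm. A picture is of the moment at which its call begins: read the wrist's pose just before it. There is no depth.
- env.job_done(): hands the job in; it is judged then, once.
Trained networks look in the newest picture that a camera, given by its name, has taken for a name from the list of things; names that differ only in an ending like _2 or _b are one class to them, and where a whole thing is asked for, a point or a joint stands for the part that bears it (a point fixed in the world has none). Each returns a list of dicts, best first, with "conf" (0 to 1); they miss things now and then, are a little off and sometimes report something else, mostly with a low value. They report only what shows in the picture. A call takes as long as a camera call.
- find_in(label, camera): "uv" ([column, row] in pixels, amid what is visible of it).
The state is a dict: "time": time; "joints": joint angles; "qvel": joint speeds; "joint_torque": joint torques, N m; "tcp_pos": TCP position; "eef_rot": TCP orientation; "ft_force": force on the tool from outside, world axes, zero at the start; "torque": the same for the moment, N m; "width": finger opening in m; "grasp_force": force on a finger pad.
Only numpy, scipy, OpenCV 4.12 (cv2) and the standard library are available. Lean on these libraries where they do the work, as an engineer would, in place of code of your own. Each camera call takes 0.05 s, during which the arm holds its last target. There are 200 camera calls.

## Task

Clear the small forming die and open it for the next blank: lift the formed bracket out of the die's cavity, set it down upright on its foot in the open tray and let go of it. Then take hold of the upright grip plate of the die's spring-return slide, pull it out until its pointer lines up with the ridge on the index block, and keep it there: you finish while still holding the slide at that mark with the fingers, since the spring draws it back if it is let go. Leave the grinding disc, the tape roll and the steel block where they are.

Things in the scene. Friction and masses are not known exactly. Their poses are not given: they have to be found in the camera images.
- die: Fixed forming die: grey base plate 10 mm thick (x = -110 to +90, y = -45 to +70 mm) with a dark steel die block (x = +10 to +90, y = -45 to +45 mm, top 40 mm above the bench) and two low rails (tops at 26 mm) that guide the slide. Origin at bench height; the slide is pulled out along its own -x. Stands left or right of the work, its +x roughly to the robot's left.
- bracket_center (a point): Centre of the loose formed steel bracket (0.2 to 0.45 kg), half-way up its 52 mm. Foot 44 (x) x 70 (y) x 12 mm, lying in the cavity with its axes along the die's; on its middle stands a lug 14 mm thick (x), 40 mm wide (y), with a round top of 20 mm radius. Grip the lug across its 14 mm. z is up when it stands on its foot.
- cavity (a point): Centre of the floor of the die block's open rectangular cavity, 26 mm above the bench; the cavity is 49 mm (die's x) x 75 mm (y) and 14 mm deep. The bracket sits on this floor at the start.
- tray: Fixed open aluminium tray for finished parts, 130 mm (x) x 110 mm (y), walls 4 mm thick and 22 mm high, floor 4 mm thick. Origin at the centre of its underside on the bench.
- slide_grip (a point): Grip point of the slide's upright plate, on its middle plane, 68 mm above the bench. The plate is 12 mm thick (die's x), 36 mm wide (y), its top 82 mm above the bench; it is free to grip down to 40 mm above the bench, and 34 mm clear of the die block when home. Axes are the die's; pull along -x.
- slide_pointer (a point): Outer end of the slide's pointer, a light metal bar 3 mm wide that sticks out over the rail on the die's +y side, on the grip plate's middle plane, 31 mm above the bench. It travels with the slide. Axes are the die's.
- mark (a point): The mark: inner end of a light ridge 3 mm wide on the fixed index block (dark, 14 x 18 x 20 mm), beside the rail on the die's +y side, about 31 mm above the bench. Axes are the die's. The slide is at the mark when pointer and ridge are in line (same place along the die's x), 24 to 52 mm out from home.
- feed_slide (a joint): How far the slide is pulled out, in m: 0 fully home, 0.070 at its far stop. A spring draws it home with 4.8 N at 0 and 120 N/m more as it is pulled (about 8 to 11 N at the mark).
- disc: Bystander: grinding disc lying flat, 115 mm across, 9 mm thick. Origin at the centre of its underside.
- tape: Bystander: roll of black tape lying flat, 55 mm across, 19 mm high. Origin at its underside.
- block: Bystander: ground steel block 35 x 50 x 40 mm. Origin at the centre of its underside.

How it is judged:
On the way, in this order (a step that is already met when the one before it is completed fails the run):
1. the bracket is lifted clear of the die's cavity, by the fingers (z of bracket_center in the frame of die above 0.068 m and contact force between the fingers and bracket above 0.5 N), for 0.1 s.
2. the bracket stands upright on its foot in the tray, at rest and let go (x of bracket_center in the frame of tray between -0.055 and 0.055 m and y of bracket_center in the frame of tray between -0.05 and 0.05 m and z of bracket_center in the frame of tray between 0.024 and 0.036 m and angle between bracket_center's own z axis and vertical below 0.12 rad and contact force between the fingers and bracket below 0.1 N and linear speed of bracket below 0.03 m/s), for 0.3 s.
3. the fingers hold the slide with its pointer at the mark (x of slide_pointer in the frame of mark between -0.005 and 0.005 m and contact force between the fingers and feed_slide above 2 N), for 0.3 s.
At the end, for the whole second after the job is handed in: The slide is held still by the fingers (more than 2 N of contact), its pointer within 5 mm of the ridge along the pull; the bracket stands on its foot inside the tray (foot within 6 mm of the tray's floor, tilt under 0.12 rad), at rest and not touched by the fingers (all of step 2 and all of step 3 and velocity of joint feed_slide between -0.01 and 0.01 m/s); the arm keeps its last pose, push and grip.
It fails at once if the grinding disc is pushed more than 30 mm from its place (distance of disc from where it was at the start of the episode above 0.03 m).
It fails at once if the tape roll is pushed more than 30 mm from its place (distance of tape from where it was at the start of the episode above 0.03 m).
It fails at once if the steel block is pushed more than 30 mm from its place (distance of block from where it was at the start of the episode above 0.03 m).
It also fails if it takes over 58 s, if anything falls off the work surface, if the arm or the gripper's body presses on something with over 40 N, if the wrist force passes 120 N, or if a joint passes its speed limit or range.

## Working session

There is one attempt and no reset: what is moved stays moved. The work goes in short steps, Python scripts to look and compute and a tool call to move; the robot and the scene stay as the last step left them, time stands still between calls to the robot, and variables do not carry over. Pictures are saved under pics/ and viewed, at most 10 in all, crops included, and the job is handed in when it is done.

Besides the shell and the picture viewer there is one more tool, called in YAML: its name, and indented under it one key for each argument. drive_tool: Moves the arm, as the interface text tells. Its arguments: {"type":"object","properties":{"motion":{"type":"array","items":{"type":"array"}},"force":{"type":"number"}},"required":["motion"]}

```bash
ls; mkdir -p pics; cat > h.py <<'E'
import numpy as np, cv2
from scipy.spatial.transform import Rotation as Rn
from bench import env, imaging, find_in
def cam(s,obs=None):
    if 'R' in s: return np.array(s['R']),np.array(s['t'])
    T=np.eye(4);T[:3,:3]=Rn.from_rotvec(obs['eef_rot']).as_matrix();T[:3,3]=obs['tcp_pos']
    W=np.linalg.inv(T@np.array(s['tool_from_camera']));return W[:3,:3],W[:3,3]
def ray(s,uv,z,obs=None):
    R,t=cam(s,obs);p=cv2.undistortPoints(np.array([[uv]],float),np.array(s['mtx'],float),np.array(s['dist'],float)).ravel()
    d=R.T@np.array([p[0],p[1],1]);c=-R.T@t;return c+d*(z-c[2])/d[2]
def proj(s,P,obs=None):
    R,t=cam(s,obs);return cv2.projectPoints(np.array(P,float).reshape(-1,1,3),cv2.Rodrigues(R)[0],t,np.array(s['mtx'],float),np.array(s['dist'],float))[0].reshape(-1,2)
def save(s,n): cv2.imwrite('pics/'+n,s['pixels'][...,::-1])
E
python3 - <<'E'
from h import *
o=env.get_obs();print(o['eef_rot'],o['time'],o['width'],env.grip_point_offset)
Z=dict(die=.02,bracket_center=.052,cavity=.026,tray=.0,slide_grip=.068,slide_pointer=.031,mark=.031,disc=.005,tape=.01,block=.02)
S={}
for c in('top','scene'):
    s=imaging.snapshot(c);S[c]=s;save(s,c+'0.png')
    R,t=cam(s);print(c,'at',-R.T@t)
    for n,z in Z.items():
        for f in find_in(n,c)[:2]: print(c,n,np.round(f['uv']),round(f['conf'],2),ray(s,f['uv'],z).round(3))
cv2.imwrite('pics/both.png',cv2.resize(np.hstack([S['top']['pixels'],S['scene']['pixels']])[...,::-1],(800,300)))
E
```

```text
pics
[-3.10584508e+00 -4.59617613e-01  5.51409803e-04] 0.0 0.08698576837983862 0.0187
top at [0.5797278  0.02984135 0.91423961]
top die [207. 198.] 0.88 [0.599 0.151 0.02 ]
top bracket_center [172. 192.] 0.65 [0.616 0.232 0.052]
top cavity [202. 200.] 0.66 [0.596 0.164 0.026]
top slide_grip [197. 191.] 0.57 [0.615 0.169 0.068]
top slide_grip [205. 198.] 0.31 [0.599 0.151 0.068]
top slide_pointer [196. 192.] 0.77 [0.615 0.178 0.031]
top mark [220. 213.] 0.53 [0.563 0.118 0.031]
top disc [218. 127.] 0.69 [0.782 0.123 0.005]
top tape [286. 131.] 0.67 [ 0.764 -0.053  0.01 ]
top tape [196. 193.] 0.46 [0.613 0.18  0.01 ]
top block [331. 133.] 0.87 [ 0.756 -0.166  0.02 ]
scene at [-0.1318926  -0.59766985  0.49295309]
scene die [199. 211.] 0.56 [0.595 0.167 0.02 ]
scene bracket_center [182. 190.] 0.73 [0.616 0.244 0.052]
scene bracket_center [204. 201.] 0.22 [0.595 0.144 0.052]
scene cavity [200. 211.] 0.85 [0.588 0.154 0.026]
scene tray [268. 242.] 0.74 [ 0.59  -0.051  0.   ]
scene slide_grip [204. 202.] 0.6 [0.567 0.118 0.068]
scene slide_grip [201. 210.] 0.41 [0.526 0.088 0.068]
scene slide_pointer [203. 199.] 0.85 [0.638 0.191 0.031]
scene tape [301. 213.] 0.56 [ 0.748 -0.039  0.01 ]
scene block [343. 221.] 0.66 [ 0.746 -0.158  0.02 ]
```

View pics/top0.png

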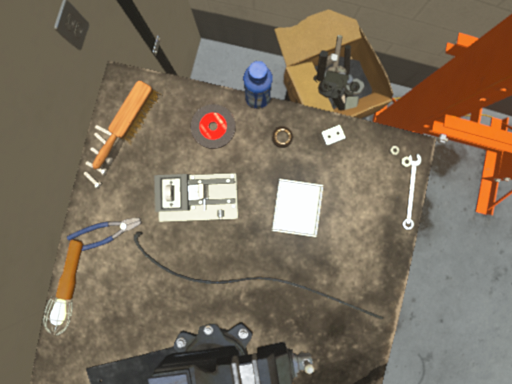

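View pics/scene0.png

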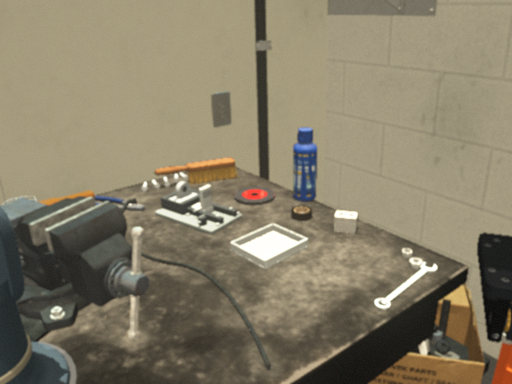

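The top view shows the die at px (157-238, 174-222), with its +x to the left and +y toward the robot. The tray is at (298,208), the disc at (215,128), the tape at (283,136) and the block at (333,134). The scene view agrees, and the detections in the two views match within about 2 cm. I'll move closer with the wrist camera.

drive_tool:
  motion:
    - [[0, 0, -4], [0, 0, 8.4], 1]
    - [[0, 0, -4], [0, 0, 8.4], 1]
    - [[2.2, -4, -2], [0, 0, 0], 1]
    - [[2.2, -4.3, 0], [0, 0, 0], 1]
    - [[2.2, -4.4, 0], [0, 0, 0], 1]

```text
time: 1.6
tcp_pos: [0.2622, -0.518, 0.3235]
eef_rot: [3.14, -0.0, 0.002]
ft_force: [0.7, -1.1, 0.0]
width: 0.087
grasp_force: 0.0
```

drive_tool:
  motion:
    - [[2.2, -4.4, 0], [0, 0, 0], 1]
    - [[2.2, -4.4, 0], [0, 0, 0], 1]
    - [[2.2, -4.4, 0], [0, 0, 0], 1]
    - [[2.2, -4.4, 0], [0, 0, 0], 1]
    - [[2.2, -4.4, 0], [0, 0, 0], 1]

```text
time: 2.1
tcp_pos: [0.3718, -0.2971, 0.323]
eef_rot: [3.141, 0.001, 0.001]
ft_force: [1.7, -0.3, 0.4]
width: 0.0867
grasp_force: 0.0
```

drive_tool:
  motion:
    - [[2.2, -4.4, 0], [0, 0, 0], 1]
    - [[2.2, -4.4, 0], [0, 0, 0], 1]
    - [[2.2, -4.4, 0], [0, 0, 0], 1]
    - [[2.2, -4.4, 0], [0, 0, 0], 1]
    - [[2.2, -4.4, 0], [0, 0, 0], 1]

```text
time: 2.6
tcp_pos: [0.4817, -0.0771, 0.323]
eef_rot: [3.141, 0.0, 0.002]
ft_force: [-0.2, -1.2, -1.0]
width: 0.0869
grasp_force: 0.0
```

drive_tool:
  motion:
    - [[2.2, -4.4, 0], [0, 0, 0], 1]
    - [[2.2, -4.4, 0], [0, 0, 0], 1]
    - [[2.2, -4.4, 0], [0, 0, 0], 1]
    - [[2.2, -4.4, 0], [0, 0, 0], 1]
    - [[0, -4, 0], [0, 0, 0], 1]

```text
time: 3.1
tcp_pos: [0.571, 0.139, 0.322]
eef_rot: [-3.14, 0.0, -0.001]
ft_force: [-0.4, 0.6, -0.2]
width: 0.0873
grasp_force: 0.0
```

drive_tool:
  motion:
    - [[0, 0, 0], [0, 0, 0], 1]
    - [[0, 0, 0], [0, 0, 0], 1]

```text
time: 3.3
tcp_pos: [0.5688, 0.1381, 0.3224]
eef_rot: [3.141, 0.005, -0.0]
ft_force: [0.4, -0.8, 0.4]
width: 0.0869
grasp_force: 0.0
```

```bash
python3 - <<'E'
from h import *
Z=dict(die=.02,bracket_center=.052,cavity=.026,tray=.0,slide_grip=.068,slide_pointer=.031,mark=.031)
o=env.get_obs();s=imaging.snapshot('wrist');save(s,'w1.png')
import pickle;pickle.dump((s,o),open('w1.pkl','wb'))
R,t=cam(s,o);print(o['tcp_pos'],-R.T@t)
for n,z in Z.items():
    for f in find_in(n,'wrist')[:2]: print(n,np.round(f['uv']),round(f['conf'],2),ray(s,f['uv'],z,o).round(3))
E
```

```text
[0.56877501 0.13811286 0.32238035] [0.64990514 0.13862362 0.4844931 ]
die [232. 129.] 0.92 [0.612 0.169 0.02 ]
bracket_center [187. 127.] 0.56 [0.617 0.233 0.052]
bracket_center [232. 132.] 0.36 [0.609 0.167 0.052]
cavity [233. 133.] 0.81 [0.606 0.166 0.026]
cavity [262. 161.] 0.63 [0.562 0.121 0.026]
tray [375. 153.] 0.92 [ 0.572 -0.072  0.   ]
tray [228. 124.] 0.44 [0.618 0.176 0.   ]
slide_grip [229. 127.] 0.79 [0.618 0.169 0.068]
slide_pointer [226. 126.] 0.93 [0.616 0.178 0.031]
mark [261. 165.] 0.52 [0.557 0.123 0.031]
mark [376. 154.] 0.27 [ 0.575 -0.061  0.031]
```

View pics/w1.png

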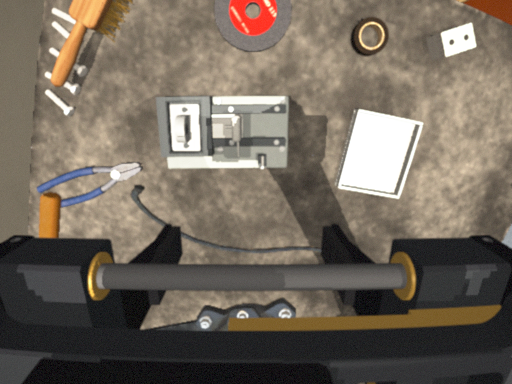

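The die fills px (158-289, 95-168) and is nearly axis-aligned with the tool. The bracket lug is at (183,128), the slide plate at about (226,127), the index block at (261,161), and the tray at (379,153), turned about 10°. I'll fit the poses with an overlay.

```bash
cat > ov.py <<'E'
from h import *
import pickle,sys
s,o=pickle.load(open('w1.pkl','rb'))
def w(pose,P):
    x,y,a=pose;P=np.array(P,float);c,sn=np.cos(a),np.sin(a)
    return np.c_[x+c*P[:,0]-sn*P[:,1],y+sn*P[:,0]+c*P[:,1],P[:,2]]
# initial from picked corners
pc=[(288.5,96),(288.5,167.5),(167,168)]
W=[ray(s,p,.01,o)[:2] for p in pc]; print('base corners',np.round(W,4),'lens',np.linalg.norm(W[0]-W[1]),np.linalg.norm(W[2]-W[1]))
ay=W[1]-W[0];a=np.arctan2(ay[1],ay[0])-np.pi/2;print('yaw',np.degrees(a))
mid=(W[0]+W[1])/2;d=np.array([np.cos(a),np.sin(a)]);n=np.array([-d[1],d[0]])
org=mid+.11*d-.0125*n;die=(*org,a);print('die',die)
tc=[(357,108),(422,121),(401,198),(337,187)]
T=np.array([ray(s,p,.022,o)[:2] for p in tc]);print('tray ctr',T.mean(0),'sides',[np.linalg.norm(T[i]-T[i-1]) for i in range(4)])
k=4;x0,y0=150,85;im=cv2.resize(s['pixels'][y0:y0+120,x0:x0+150][...,::-1],None,fx=k,fy=k,interpolation=cv2.INTER_CUBIC)
def poly(P,col):
    q=((proj(s,w(die,P),o)-[x0,y0]+.5)*k).astype(np.int32);cv2.polylines(im,[q],True,col,1)
R=lambda a,b,c,d,z:[(a,c,z),(b,c,z),(b,d,z),(a,d,z)]
poly(R(-.11,.09,-.045,.07,.01),(0,0,255));poly(R(.01,.09,-.045,.045,.04),(0,255,0))
poly(R(.025,.075,-.0375,.0375,.04),(255,0,0));poly(R(.043,.057,-.02,.02,.058),(0,255,255));poly(R(-.036,-.024,-.018,.018,.082),(255,0,255))
cv2.imwrite('pics/ov1.png',im)
E
python3 ov.py
```

```text
base corners [[0.662  0.0798]
 [0.5475 0.0756]
 [0.5463 0.2793]] lens 0.11458642149132754 0.2037017370111135
yaw -267.90980321717933
die (np.float64(0.6132289952308692), np.float64(0.18804807214649064), np.float64(-4.675908164509876))
tray ctr [ 0.57208356 -0.07153522] sides [np.float64(0.1297092028645042), np.float64(0.11011722943341894), np.float64(0.1305930164031751), np.float64(0.11521609112453038)]
```

View pics/ov1.png

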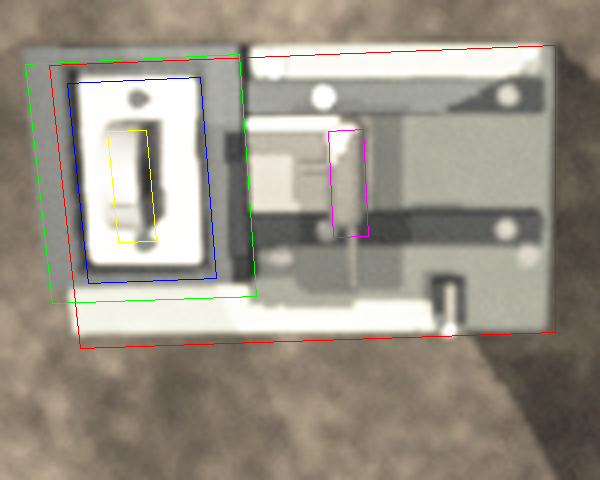

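```bash
cat >> ov.py <<'E'
from scipy.optimize import least_squares
full=lambda p:(np.array(p,float)+.0)/k-.5+[x0,y0]
ob=[((-.11,.07,.01),(551,333)),((.09,.07,.01),(70,334)),((-.11,-.045,.01),(549,46)),((.09,-.045,.04),(24,46)),((.01,-.045,.04),(243,45))]
f=lambda p:(proj(s,w((p[0],p[1],p[2]),[q[0] for q in ob]),o)-full([q[1] for q in ob])).ravel()
r=least_squares(f,[.61,.188,np.pi/2]);die=tuple(r.x);print('fit',np.round(die,4),np.degrees(die[2]),'res',np.round(r.fun,1))
di=lambda P:np.round(np.array([[np.cos(die[2]),np.sin(die[2])],[-np.sin(die[2]),np.cos(die[2])]])@(P[:2]-np.array(die[:2])),4)
for nme,p,z in[('ptr0',(352,240),.031),('ptr',(352,290),.031),('ridge in',(450,285),.031),('ridge out',(450,322),.031),('platetopR',(366,200),.082),('foot',(140,172),.038),('lugtop',(125,178),.078)]:
    P=ray(s,full(p),z,o);print(nme,P.round(4),'die',di(P))
E
python3 ov.py|tail -8
```

```text
fit [0.6166 0.1895 1.5764] 90.31889588192497 res [-0.8 -0.1  0.1  0.1  1.8 -0.2 -0.1  0.4 -1.  -0.2]
ptr0 [0.5884 0.1594 0.031 ] die [-0.0299  0.0284]
ptr [0.5687 0.1596 0.031 ] die [-0.0296  0.0481]
ridge in [0.5708 0.1209 0.031 ] die [-0.0683  0.0462]
ridge out [0.5559 0.1208 0.031 ] die [-0.0684  0.0611]
platetopR [0.6091 0.1521 0.082 ] die [-0.0373  0.0078]
foot [0.6153 0.2393 0.038 ] die [0.0499 0.0011]
lugtop [0.6163 0.2357 0.078 ] die [0.0462 0.    ]
```

The fit is consistent: the pointer comes out at die x = -29.8 mm, where home should be, and the foot at +50. The pull to the mark is about 38.6 mm. Next I'll move above the bracket.

drive_tool:
  motion:
    - [[1.6, -3.4, 3], [0, 0, 0], 1]
    - [[1.6, -3.3, 3], [0, 0, 0], 1]
    - [[1.5, -3.3, 3], [0, 0, 0], 1]
    - [[0, 0, 4.5], [0, 0, 0], 1]
    - [[0, 0, 4.5], [0, 0, 0], 1]

```text
time: 4.2
tcp_pos: [0.6163, 0.2386, 0.1413]
eef_rot: [-3.14, -0.003, -0.002]
ft_force: [-0.3, 0.4, 0.3]
width: 0.0869
grasp_force: 0.0
```

drive_tool:
  motion:
    - [[0, 0, 3], [0, 0, 0], 1]
    - [[0, 0, 1], [0, 0, 0], 0.5]
    - [[0, 0, 0], [0, 0, 0], 0.2]
    - [[0, 0, 0], [0, 0, 0], 0.2]

```text
time: 4.6
tcp_pos: [0.6173, 0.2377, 0.1044]
eef_rot: [-3.14, -0.0, -0.005]
ft_force: [0.2, 0.5, -0.4]
width: 0.0703
grasp_force: 0.0
```

```bash
python3 - <<'E'
from h import *
o=env.get_obs();s=imaging.snapshot('wrist');save(s,'w2.png');print(o['tcp_pos'],o['width'])
for n,z in dict(bracket_center=.052,cavity=.026,slide_grip=.068).items():
    for f in find_in(n,'wrist')[:2]: print(n,np.round(f['uv']),round(f['conf'],2),ray(s,f['uv'],z,o).round(3))
print(proj(s,[o['tcp_pos'],[.6155,.2385,.078],[.6355,.2385,.058],[.5955,.2385,.058]],o))
E
```

```text
[0.61725037 0.23774684 0.10444817] 0.0702833321943255
bracket_center [248. 201.] 0.63 [0.625 0.24  0.052]
bracket_center [365. 253.] 0.34 [0.58  0.142 0.052]
cavity [323. 196.] 0.87 [0.621 0.175 0.026]
slide_grip [340. 209.] 0.84 [0.625 0.173 0.068]
[[251.42030544 240.71399496]
 [250.35612867 226.12618793]
 [250.421789   190.87483235]
 [250.47442291 239.22140015]]
```

View pics/w2.png

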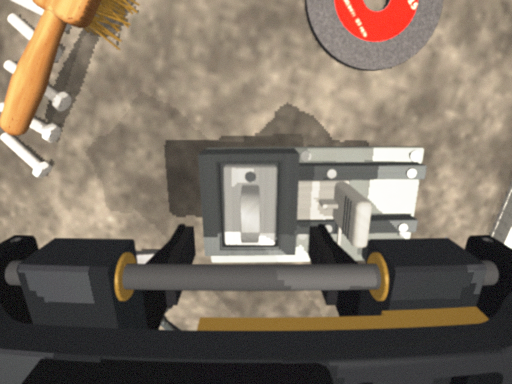

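The lug spans px (241-260, 187-243), which matches the projected position (250, 191-239). The fingers straddle it, so I'll descend and grip.

drive_tool:
  motion:
    - [[-0.1, 0, 3], [0, 0, 0], 0.2]
    - [[0, 0, 2], [0, 0, 0], 0.1]
    - [[0, 0, 0.8], [0, 0, 0], -0.2]
    - [[0, 0, 0], [0, 0, 0], -1]
    - [[0, 0, 0], [0, 0, 0], -1]
  force: 35

```text
time: 5.3
tcp_pos: [0.6158, 0.2377, 0.0458]
eef_rot: [-3.141, -0.001, -0.003]
ft_force: [-0.3, -0.4, 0.5]
width: 0.0316
grasp_force: 0.0
```

drive_tool:
  motion:
    - [[0, 0, 0], [0, 0, 0], -1]
    - [[0, 0, 0], [0, 0, 0], -1]
    - [[0, 0, 0], [0, 0, 0], -1]
    - [[0, 0, 0], [0, 0, 0], -1]

```text
time: 5.7
tcp_pos: [0.6157, 0.2381, 0.0458]
eef_rot: [-3.14, -0.001, -0.003]
ft_force: [-0.1, 1.2, 4.2]
width: 0.0138
grasp_force: 35.0
```

drive_tool:
  motion:
    - [[0, 0, -1], [0, 0, 0], -1]
    - [[0, 0, -1.5], [0, 0, 0], -1]
    - [[0, 0, -2], [0, 0, 0], -1]
    - [[0, 0, -3], [0, 0, 0], -1]
    - [[0, 0, -3], [0, 0, 0], -1]

```text
time: 6.2
tcp_pos: [0.6141, 0.2359, 0.1506]
eef_rot: [3.139, 0.0, -0.004]
ft_force: [0.4, 0.2, -3.4]
width: 0.0139
grasp_force: 35.0
```

drive_tool:
  motion:
    - [[0, 0, -1], [0, 0, 0], -1]
    - [[0, 2, 0], [0, 0, 0], -1]

```text
time: 6.4
tcp_pos: [0.6147, 0.221, 0.1622]
eef_rot: [-3.138, -0.008, -0.005]
ft_force: [-0.1, 0.4, -2.5]
width: 0.0139
grasp_force: 35.0
```

```bash
python3 - <<'E'
from h import *
import pickle
s,o=pickle.load(open('w1.pkl','rb'))
T=np.array([ray(s,p,.022,o)[:2] for p in [(357,108),(422,121),(401,198),(337,187)]])
print(T.round(4)); print(np.degrees([np.arctan2(*(T[i]-T[j])[::-1]) for i,j in((0,3),(1,2),(0,1),(3,2))]))
s=imaging.snapshot('top');
for f in find_in('tray','top')[:1]: print(f, ray(s,f['uv'],.01))
o=env.get_obs();print(o['tcp_pos'],o['width'],o['grasp_force'])
for p in [(281,179),(323,183),(316,237),(273,231)]: print(ray(s,p,.022).round(3))
for f in find_in('bracket_center','top')[:2]: print(f, ray(s,f['uv'],.14))
E
```

```text
[[ 0.6453 -0.0264]
 [ 0.6277 -0.1351]
 [ 0.4981 -0.1191]
 [ 0.5173 -0.0055]]
[-9.29929953 -7.06232512 80.7918985  80.39784012]
{'uv': [296.1, 208.6], 'conf': 0.85} [ 0.56703139 -0.07087582  0.01      ]
[0.61513978 0.2128835  0.15904052] 0.013946134017324202 34.99917218461633
[ 0.642 -0.034  0.022]
[ 0.629 -0.139  0.022]
[ 0.495 -0.117  0.022]
[ 0.514 -0.01   0.022]
{'uv': [205.1, 192.6], 'conf': 0.27} [0.60903493 0.13898253 0.14      ]
```

drive_tool:
  motion:
    - [[-0.6, 4, 0], [0, 0, 0], -1]
    - [[-0.6, 4, 0], [0, 0, 0], -1]
    - [[-0.6, 4, 0], [0, 0, 0], -1]
    - [[-0.6, 4, 0], [0, 0, 0], -1]
    - [[-0.6, 4, 0], [0, 0, 0], -1]

```text
time: 7.05
tcp_pos: [0.5841, 0.0165, 0.1587]
eef_rot: [-3.141, -0.002, 0.003]
ft_force: [1.5, -0.9, -3.1]
width: 0.0137
grasp_force: 35.0
```

drive_tool:
  motion:
    - [[-0.6, 4, 0], [0, 0, 0], -1]
    - [[-0.6, 3, 2], [0, 0, 0], -1]
    - [[0, 1.2, 3], [0, 0, 0], -1]
    - [[0, 0, 3], [0, 0, 0], -1]
    - [[0, 0, 1], [0, 0, 0], -1]

```text
time: 7.55
tcp_pos: [0.5703, -0.0649, 0.0659]
eef_rot: [-3.141, 0.0, 0.011]
ft_force: [-1.1, 0.0, -3.0]
width: 0.0138
grasp_force: 35.0
```

drive_tool:
  motion:
    - [[0, 0, 0], [0, 0, 0], -1]
    - [[0, 0, 0], [0, 0, 0], -1]

```text
time: 7.75
tcp_pos: [0.5741, -0.0636, 0.0704]
eef_rot: [-3.141, -0.003, -0.002]
ft_force: [0.7, -0.3, -2.1]
width: 0.0137
grasp_force: 35.0
```

drive_tool:
  motion:
    - [[0, 0.7, 1], [0, 0, 0], -1]
    - [[0, 0, 1.5], [0, 0, 0], -1]
    - [[0, 0, 1.2], [0, 0, 0], -1]
    - [[0, 0, 0.5], [0, 0, 0], -1]
    - [[0, 0, 0], [0, 0, 0], -1]

```text
time: 8.25
tcp_pos: [0.5723, -0.0717, 0.0263]
eef_rot: [-3.141, -0.001, 0.004]
ft_force: [-0.5, 0.6, -1.8]
width: 0.0137
grasp_force: 35.0
```

drive_tool:
  motion:
    - [[0, 0, 0.2], [0, 0, 0], -1]
    - [[0, 0, 0.1], [0, 0, 0], -1]
    - [[0, 0, 0], [0, 0, 0], -1]

```text
time: 8.55
tcp_pos: [0.5734, -0.0719, 0.0248]
eef_rot: [3.141, 0.001, 0.001]
ft_force: [-1.3, -0.5, -1.7]
width: 0.0139
grasp_force: 35.0
```

drive_tool:
  motion:
    - [[0, 0, 0.1], [0, 0, 0], -1]
    - [[0, 0, 0], [0, 0, 0], -1]
    - [[0, 0, 0], [0, 0, 0], -0.5]
    - [[0, 0, 0], [0, 0, 0], 0]
    - [[0, 0, 0], [0, 0, 0], 0]

```text
time: 9.05
tcp_pos: [0.5736, -0.0719, 0.024]
eef_rot: [3.141, 0.001, 0.001]
ft_force: [-0.2, 0.4, -0.4]
width: 0.0298
grasp_force: 0.0
```

drive_tool:
  motion:
    - [[0, 0, 0], [0, 0, 0], 0]
    - [[0, 0, -1.5], [0, 0, 0], 0]
    - [[0, 0, -3], [0, 0, 0], 0]
    - [[0, 0, -4], [0, 0, 0], 0]
    - [[0, 0, -4], [0, 0, 0], 0]

```text
time: 9.55
tcp_pos: [0.573, -0.0716, 0.1508]
eef_rot: [-3.141, -0.002, -0.0]
ft_force: [0.7, -0.7, -0.1]
width: 0.0433
grasp_force: 0.0
```

```bash
python3 - <<'E'
from h import *
o=env.get_obs();s=imaging.snapshot('wrist');save(s,'w3.png');print(o['tcp_pos'],o['width'])
for f in find_in('bracket_center','wrist')[:2]: print(np.round(f['uv']),round(f['conf'],2),ray(s,f['uv'],.03,o).round(3))
E
```

```text
[ 0.57297746 -0.07160919  0.15076915] 0.043337181693370856
[254. 182.] 0.65 [ 0.578 -0.074  0.03 ]
```

View pics/w3.png

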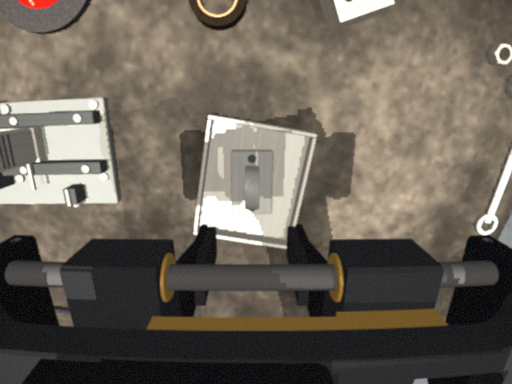

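The bracket stands upright in the tray, with its foot at px (232-273, 150-213) inside the walls, and it is released. Now the slide.

drive_tool:
  motion:
    - [[0.7, -4, 0], [0, 0, 0], 0]
    - [[0.7, -4, 0], [0, 0, 0], 0]
    - [[0.7, -4, 0], [0, 0, 0], 0]
    - [[0.7, -4, 0], [0, 0, 0], 0.1]
    - [[0.7, -4, 0], [0, 0, 0], 0.1]

```text
time: 10.15
tcp_pos: [0.6081, 0.1296, 0.1491]
eef_rot: [3.141, 0.001, 0.001]
ft_force: [0.6, -0.3, 0.1]
width: 0.0472
grasp_force: 0.0
```

drive_tool:
  motion:
    - [[0.7, -3, 1], [0, 0, 0], 0.1]
    - [[0, 0, 2], [0, 0, 0], 0.1]
    - [[0, 0, 0], [0, 0, 0], 0.1]
    - [[0, 0, 0], [0, 0, 0], 0.1]

```text
time: 10.55
tcp_pos: [0.6149, 0.1573, 0.1186]
eef_rot: [3.141, -0.0, -0.001]
ft_force: [-0.7, -0.5, -0.9]
width: 0.0474
grasp_force: 0.0
```

```bash
python3 - <<'E'
from h import *
o=env.get_obs();s=imaging.snapshot('wrist');save(s,'w4.png');print(o['tcp_pos'],o['width'])
for n,z in dict(slide_grip=.068,slide_pointer=.031,mark=.031).items():
    for f in find_in(n,'wrist')[:2]: print(n,np.round(f['uv']),round(f['conf'],2),ray(s,f['uv'],z,o).round(3))
print(proj(s,[[.6166,.1595,.082],[.6346,.1595,.082],[.5986,.1595,.082],[.5687,.1596,.031],[.571,.1209,.031]],o).round())
E
```

```text
[0.61489857 0.15725613 0.1185965 ] 0.04740031397127598
slide_grip [233. 195.] 0.94 [0.629 0.171 0.068]
slide_pointer [238. 196.] 0.61 [0.616 0.169 0.031]
mark [450. 194.] 0.15 [ 0.617 -0.03   0.031]
[[248. 216.]
 [248. 193.]
 [248. 238.]
 [249. 243.]
 [289. 241.]]
```

View pics/w4.png

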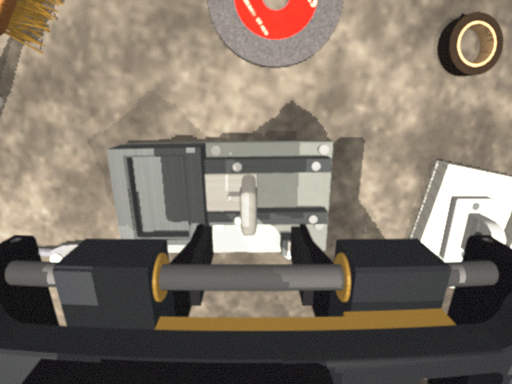

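The plate shows at px (241-256, 175-235), centred at column 248 as predicted. I'll descend and grip.

drive_tool:
  motion:
    - [[0.2, -0.2, 3], [0, 0, 0], 0.1]
    - [[0, 0, 3], [0, 0, 0], 0.1]
    - [[0, 0, 1], [0, 0, 0], 0]
    - [[0, 0, 0], [0, 0, 0], -1]
    - [[0, 0, 0], [0, 0, 0], -1]
  force: 50

```text
time: 11.25
tcp_pos: [0.6179, 0.1604, 0.0498]
eef_rot: [-3.141, -0.0, -0.003]
ft_force: [-0.4, 0.3, -0.1]
width: 0.0345
grasp_force: 0.0
```

drive_tool:
  motion:
    - [[0, 0, 0], [0, 0, 0], -1]
    - [[0, 0, 0], [0, 0, 0], -1]
    - [[0, 0, 0], [0, 0, 0], -1]
    - [[0, 0, 0], [0, 0, 0], -1]

```text
time: 11.65
tcp_pos: [0.6176, 0.1597, 0.0496]
eef_rot: [3.141, 0.002, 0.002]
ft_force: [-1.2, -1.1, 5.3]
width: 0.0115
grasp_force: 50.0
```

drive_tool:
  motion:
    - [[0, 0.6, 0], [0, 0, 0], -1]
    - [[0, 1, 0], [0, 0, 0], -1]
    - [[0, 1, 0], [0, 0, 0], -1]
    - [[0, 0.8, 0], [0, 0, 0], -1]
    - [[0, 0.45, 0], [0, 0, 0], -1]

```text
time: 12.15
tcp_pos: [0.618, 0.1264, 0.0496]
eef_rot: [-3.134, -0.005, -0.006]
ft_force: [2.1, 9.5, -0.4]
width: 0.0114
grasp_force: 50.1
```

drive_tool:
  motion:
    - [[0, 0, 0], [0, 0, 0], -1]
    - [[0, 0, 0], [0, 0, 0], -1]
    - [[0, 0, 0], [0, 0, 0], -1]

```text
time: 12.45
tcp_pos: [0.618, 0.127, 0.0496]
eef_rot: [-3.134, -0.006, -0.006]
ft_force: [2.1, 8.3, 1.0]
width: 0.0116
grasp_force: 50.1
```

```bash
python3 - <<'E'
from h import *
o=env.get_obs();print(o['tcp_pos'],o['width'],o['ft_force'])
a=imaging.snapshot('top')
for n,z in dict(slide_pointer=.031,mark=.031,bracket_center=.03).items():
    for f in find_in(n,'top')[:1]: print(n,np.round(f['uv']),round(f['conf'],2),ray(a,f['uv'],z).round(3))
s=imaging.snapshot('scene')
w=imaging.snapshot('wrist')
print(proj(s,[[.5687,.121,.031],[.571,.121,.031]]))
c=lambda im,u,v,wd,h,k:cv2.resize(im['pixels'][v-h:v+h,u-wd:u+wd],(400,300),interpolation=cv2.INTER_CUBIC)
g=np.vstack([np.hstack([c(s,205,215,40,30,5),c(a,215,205,40,30,5)]),np.hstack([cv2.resize(w['pixels'],(400,300)),c(w,256,220,80,60,1)])])
cv2.imwrite('pics/m1.png',g[...,::-1])
E
```

```text
[0.61804272 0.1270152  0.04961275] 0.01155845382509665 [2.05948114 8.33099432 1.01976667]
slide_pointer [289. 214.] 0.61 [ 0.555 -0.05   0.031]
bracket_center [296. 203.] 0.62 [ 0.581 -0.068  0.03 ]
[[204.40587054 215.05527617]
 [205.06777812 214.71951189]]
```

View pics/m1.png

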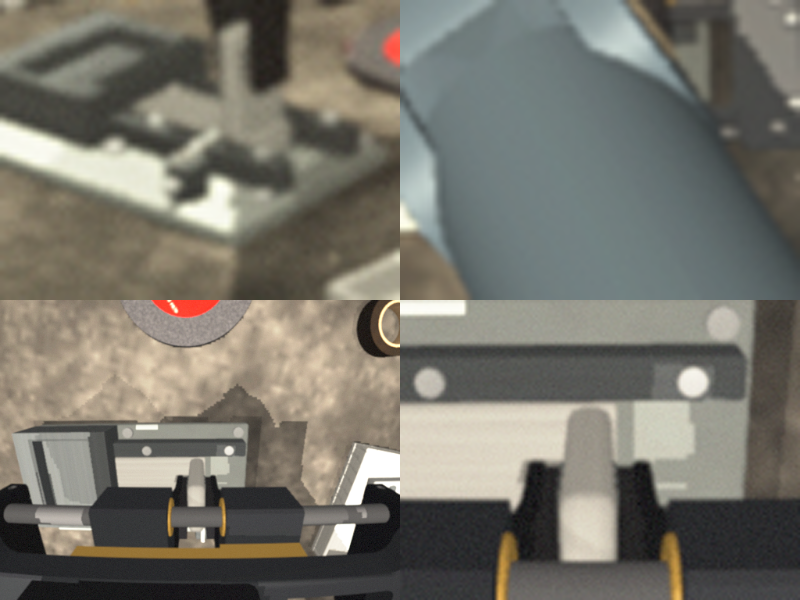

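The arm gives under the spring, so TCP travel is only 32.7 mm. The scene crop at upper left shows the pointer nearly in line with the ridge, so I'll pull the remaining 6 mm.

drive_tool:
  motion:
    - [[0, 0.4, 0], [0, 0, 0], -1]
    - [[0, 0.2, 0], [0, 0, 0], -1]
    - [[0, 0, 0], [0, 0, 0], -1]
    - [[0, 0, 0], [0, 0, 0], -1]

```text
time: 13.15
tcp_pos: [0.6181, 0.1214, 0.0496]
eef_rot: [-3.134, -0.007, -0.007]
ft_force: [2.2, 8.9, 0.3]
width: 0.0117
grasp_force: 50.1
```

```bash
python3 - <<'E'
from h import *
o=env.get_obs();print(o['tcp_pos'],o['width'],o['ft_force'],o['eef_rot'])
ims=[imaging.snapshot('scene')['pixels'].astype(float) for _ in range(4)]
s=imaging.snapshot('scene');m=np.mean(ims,0).astype(np.uint8)
for n in('slide_pointer','mark'):
    for f in find_in(n,'scene')[:2]: print(n,np.round(f['uv'],1),round(f['conf'],2),ray(s,f['uv'],.031).round(3))
u0,v0,k=180,192,16
g=cv2.resize(m[v0:v0+37,u0:u0+50],None,fx=k,fy=k,interpolation=cv2.INTER_CUBIC)
for y,c in((.121,(255,0,0)),(.126,(255,255,0)),(.116,(0,255,255))):
    q=((proj(s,[[.610,y,.031],[.5559,y,.031]])-[u0,v0]+.5)*k).astype(int)
    cv2.line(g,q[1].tolist(),((q[1]-q[0])*-.15+q[1]).astype(int).tolist(),c,1);cv2.circle(g,q[1].tolist(),3,c)
cv2.imwrite('pics/m2.png',g[...,::-1])
E
```

```text
[0.61811752 0.12144502 0.0496135 ] 0.01173058323238087 [2.19972224 8.94206455 0.34825704] [-3.13355915 -0.00659396 -0.00673503]
slide_pointer [210.9 205. ] 0.89 [0.622 0.149 0.031]
```

View pics/m2.png

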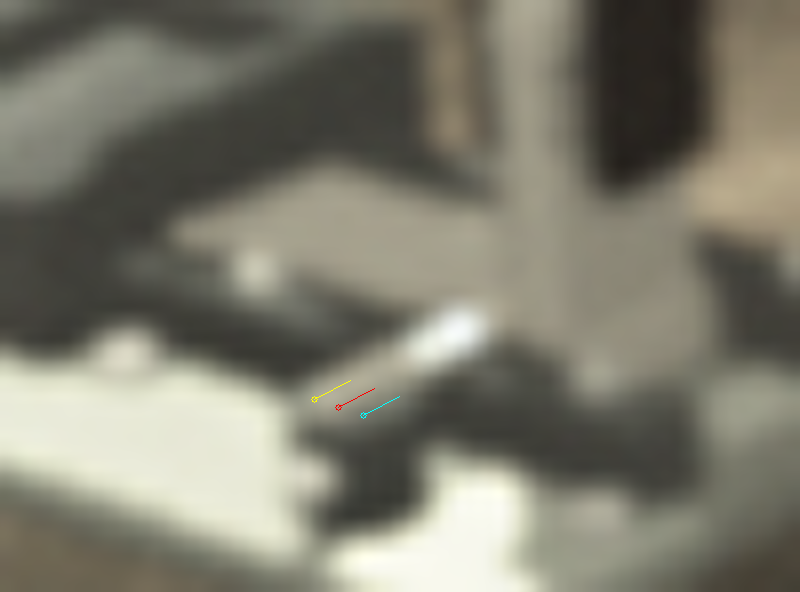

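The white pointer at (450,335) and the ridge at about (340,388) are collinear along the die's y direction, and the 8.9 N spring force fits a pull of about 38 mm. I'll hold briefly, then hand in.

drive_tool:
  motion:
    - [[0, 0, 0], [0, 0, 0], -1]
    - [[0, 0, 0], [0, 0, 0], -1]
    - [[0, 0, 0], [0, 0, 0], -1]
    - [[0, 0, 0], [0, 0, 0], -1]

```text
time: 13.9
tcp_pos: [0.6181, 0.1215, 0.0496]
eef_rot: [-3.134, -0.007, -0.007]
ft_force: [1.7, 10.2, 0.0]
width: 0.0116
grasp_force: 50.1
```

```bash
python3 -c "
from bench import env
print(env.get_obs()['tcp_pos']);print(env.job_done())"
```

```text
[0.61812079 0.12152397 0.04961924]
the job is handed in; nothing more can be done
None
```

I've handed the job in, with no verdict returned: the bracket stands upright and released in the tray, and the fingers still hold the slide about 38 mm out with its pointer in line with the ridge.

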